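# Unlatch the press guard gate and draw the work slide out

### The arm

A 6-joint arm with a two-finger parallel gripper is mounted at the origin on a cart in front of the work surface, level with it; the furniture and walls round the work are solid. World frame = base frame: x ahead of the robot, y to its left, z up, the work surface at z = 0. Lengths are in mm, angles in rad, forces in N, time in s.
With the tool pointing down it reaches from about 350 to 775 mm from the base axis. Payload 7.3 kg.
Tool frame: the origin (TCP) lies at the very end of the fingers, on their centre line; the grasp point (between the pads) lies 19 mm behind it; z points along the fingers, y is the line along which they close (so a half turn about z gives the same grasp; the last joint's range is limited). The gripper opens to 92 mm and grips with 3 to 60 N. Pads are 19 mm wide; open, the fingers measure 130 mm over their backs; the gripper's body (75 mm by 190 mm) begins 47 mm behind the grasp point.
Start: joints at [1.149, 0.342, 1.524, -0, 1.275, -0.146], TCP at [142.952, 505.186, 197.741] pointing down, gripper open.
Joint ranges: [-2.53, 2.53], [-0.77, 2.02], [0.04, 2.7], [-1, 4.14], [0.28, 2.66], [-3.11, 3.11]. Speed limits (rad/s): [2.57, 2.57, 3.14, 3.14, 3.14, 3.14].

### API

Orientations are given as [roll, pitch, yaw] about the fixed x, y, z axes, in that order (R = Rz(yaw) Ry(pitch) Rx(roll)).
In Python, from plant import get_obs, vision, workorder gives the robot as it stands.
- The arm moves only by the shell command python3 -m pendant 'ROWS' [OPENING]. ROWS is a JSON object of lists of equal length, an entry for each row: "dp": the shift along the tool's x, y, z in m, a list of three; "rotation": the turn, a rotation vector about the tool's x, y, z in rad, a list of three. A call has 1 to 8 rows; each row is the pose to reach, as a shift and turn from the pose commanded when the call began, along the tool's axes at that moment; what a row does not reach only later rows make up. A row lasts 1/8 s, in which the tool goes at most 62.5 mm and 10.7 degrees, less where a joint would pass 70% of its speed; a pose out of reach is approached as far as the arm can. A call with a gripper value outside its range is refused whole. OPENING is the finger opening in m, from 0 to 0.0918, set as the call begins (- or left out, the last holds). The fingers move at their own pace and stop on an object; the grip force is fixed at half the most. Time passes only in rows, so rows that repeat a pose let the fingers close. It gives the time, the measured TCP pose, the force, the opening and the grip force at its end, in the units of the state.
- get_obs(): the state, without advancing time (a new reading comes with each control period).
- vision.capture(name): name is "scene" or "top"; returns a dict with "pixels" (400x640x3 uint8, red, green, blue), "vfov" (degrees; the focal length in pixels is half the picture's height over the tangent of half this angle, whatever the lens; pixels are square), "cx", "cy" (the principal point, pixels), "pose" (4x4, takes a point from camera to world coordinates). Camera axes: x right, y up, looking along -z (the intrinsics and any distortion apply to the point x, -y, -z); pixel columns grow to the right and rows downward; lengths in mm; the calibration is good to about 2 mm. A picture is of the moment at which its call begins. There is no depth.
- workorder.close_job(): hands the job in; it is judged then, once.
The state is a dict: "time": time; "joint_positions": joint angles; "dq": joint speeds; "tau": joint torques, N m; "tool_pos": TCP position; "tcp_rot": TCP orientation; "contact_force": force on the tool from outside, world axes, zero at the start; "moment": the same for the moment, N m; "grip_width": finger opening in mm; "finger_force": force on a finger pad.
Only numpy, scipy, OpenCV 4.12 (cv2) and the standard library are available. Lean on these libraries where they do the work, as an engineer would, in place of code of your own. Each camera call takes 0.05 s, during which the arm holds its last target. There are 200 camera calls.

### The job

The pressing is done: bring the finished collet out from under the bench press. Press the red thumb lever on the yellow guard gate until the latch bar lifts out of its catch and, with the lever held down, swing the gate wide open towards you; then take the black knob and draw the work slide out all the way to its front stop, keeping the collet standing in its brass nest. Never put more than 20 N on the lever, let go at the end with gate and slide left open, and do not disturb the tools lying on the bench.

Things in the scene. Friction and masses are not known exactly. Their poses are not given: they have to be found in the camera images.
- press: fixed bench press, grey base 285 x 270 mm, guard with clear sides and grey roof 130 mm high, cylinder and column behind, 286 mm high. Origin on the bench under its middle; x from the gate to the column, y left, z up; yaw up to 0.25 rad. Gate plane at x = -125 mm, roof's front edge at x = -27 mm; between them the guard is open from above
- lever: thumb lever through the gate, origin on its pivot in the gate plane, 89 mm above the bench and 135 mm from the hinge axis. Its y axis lies along the gate towards the hinge, the pad is at its -x end. It turns about y only, 0.305 rad from rest to a hard stop. The first 3 to 5 mm of the pad's travel are free play; the bar is out of the catch only in about the last 1 mm before the stop
- thumb_pad (a point): red thumb pad's top face, middle, 104 mm up at rest, 50 mm before the gate plane. Pad 44 mm along the gate, 38 mm deep; a 10 mm lip on its outer edge, inner face 14 mm out from this point, takes the fingertips' pull. Slopes up outward 0.15 rad at rest, down 0.15 when pressed. Travel about 15 mm to the stop, against 1 to 10 N, varying; on the stop the force jumps, over 10 N a mm
- gate_hinge (a point): on the vertical hinge axis of the gate, at the gate's left end, 100 mm above the bench. The gate is a yellow tube frame with steel wires, 190 mm wide from this axis, 14 mm thick, from 20 to 127 mm above the bench; shut, it lies along press -y from here
- gate (a joint): gate angle, rad: 0 shut, grows as it swings out to the robot (clockwise seen from above), 1.85 fully open; it stays where it is left (friction 0.06 N m). Shut, a sprung plunger pushes it out with 5 to 11 N so that the bar bears on the catch; it springs out 5 mm at its edge when the bar comes free
- latch_bar (a joint): latch bar angle, rad: 0 in the catch, grows as its end rises; over the catch at about 0.07, about 0.08 with the lever on its stop. Steel bar 150 x 12 x 8 mm inside the gate, held down by its weight; its end reaches 23 mm past the gate's free edge. With the gate open over 0.2 rad it is past the catch and the lever may be let go
- bar_tip (a point): at mid height of the latch bar's free end, 6 mm from the end, 100 mm above the bench when latched. The steel catch round it, on the right front post, is 20 mm wide, with a hook 10.5 mm high in front of the bar
- pull_knob (a point): middle of the top of the black pull knob of the work slide, 113 mm above the bench: upright, 22 mm in diameter, 42 mm high, on a 14 mm stem; 40 mm behind the gate plane when the slide is in
- work_slide (a joint): travel of the work slide, m: 0 in, 0.130 at its front stop; it moves along press -x, out through the gate opening, against 2 to 4 N of friction. The shut gate blocks it
- nest (a point): middle of the floor of the brass nest on the work slide, 32 mm above the bench: a ring 52 mm outside, 37 mm inside, 12 mm high, 130 mm behind the knob
- collet: the finished work: a loose steel spring collet, 34 mm in diameter, 47 mm high, standing in the nest. Origin at the centre of its underside, z up
- drill_chuck: bystander: steel drill chuck standing loose on its jaws left of the press, 44 mm in diameter, 86 mm high; origin under its middle
- micrometer: bystander: outside micrometer, 156 mm long, lying loose on the bench at the left; origin under its middle
- calliper: bystander: vernier calliper, 235 mm long, lying loose on the bench at the far left; origin under its middle
- carton_upper: obstacle: the top one of a fixed stack of cartons at the robot's right, 211 x 330 x 75 mm; origin under its middle. The stack reaches 260 mm above the bench, and the arm starts just beyond it: rise above 300 mm before crossing

How it is judged (in metres and radians):
On the way, in this order (a step that is already met when the one before it is completed fails the run):
1. the thumb lever, pressed by the fingers, has lifted the latch bar out of the catch (value of joint latch_bar above 0.065 rad and contact force between the fingers and lever above 0.5 N), for 0.1 s.
2. the gate has been swung wide open (80 degrees or more) (value of joint gate above 1.4 rad), for 0.2 s.
3. the work slide has been drawn out to its front stop (value of joint work_slide above 0.125 m), for 0.2 s.
At the end, for the whole second after the job is handed in: The gate stands open 1.4 rad (80 degrees) or more, the work slide is within 5 mm of its front stop (joint over 0.125 m), and the collet stands upright (within 0.15 rad), at rest and within 8 mm of its nest centre (value of joint gate above 1.4 rad and value of joint work_slide above 0.125 m and distance between collet and nest below 0.008 m and angle between collet's own z axis and vertical below 0.15 rad and linear speed of collet below 0.02 m/s); the robot touches nothing.
It fails at once if more than 20 N on the thumb lever (contact force between the fingers and lever above 20 N).
It fails at once if the collet has tipped over or left its nest (angle between collet's own z axis and vertical above 0.4 rad or distance between collet and nest above 0.02 m).
It fails at once if a bystander (drill chuck, micrometer, calliper) has been shifted by more than 20 mm (distance of any of drill_chuck, micrometer, calliper from where it was at the start of the episode above 0.02 m).
It also fails if it takes over 67 s, if anything falls off the work surface, if the arm or the gripper's body presses on something with over 40 N, if the wrist force passes 120 N, or if a joint passes its speed limit or range.

## Working session

There is one attempt and no reset: what is moved stays moved. The work goes in short steps, Python scripts to look and compute and a shell command to move; the robot and the scene stay as the last step left them, time stands still between calls to the robot, and variables do not carry over. Pictures are saved under pics/ and viewed, at most 10 in all, crops included, and the job is handed in when it is done.

```bash
ls; mkdir -p pics; python3 - <<'E'
from plant import get_obs, vision
import cv2,numpy as np
print(get_obs())
for n in("scene","top"):
    c=vision.capture(n); print(n,{k:(v if k!='pixels' else v.shape) for k,v in c.items()})
    cv2.imwrite(f"pics/{n}0.png",c["pixels"][:,:,::-1])
E
```

```text
pics
{'time': 0.0, 'joint_positions': array([ 1.14900363e+00,  3.42697213e-01,  1.52500398e+00, -4.01809399e-06,
        1.27537065e+00, -1.45995581e-01]), 'dq': array([ 0.00019542,  0.00075249, -0.00011346,  0.00030929, -0.00132232,
        0.00028894]), 'tau': array([ 2.41688707e-03, -4.31233513e+01, -2.44228506e+01,  7.21831759e-02,
        5.55352808e-02, -1.23330374e-04]), 'tool_pos': array([142.76235317, 504.76427883, 197.06277224]), 'tcp_rot': array([-3.14012864e+00, -2.11387932e-04,  2.86579656e+00]), 'contact_force': array([-0.38692665,  0.54986724,  0.46291027]), 'moment': array([-0.03964306,  0.00833899,  0.00566375]), 'finger_force': 0.0, 'grip_width': 91.4538270547508}
scene {'pixels': (400, 640, 3), 'vfov': 46.91412871594335, 'cx': 316.6138429004682, 'cy': 201.5589054220105, 'pose': array([[ 4.59811773e-01,  6.29108600e-01, -6.26733996e-01,
        -2.67501373e+02],
       [-8.87904582e-01,  3.36909162e-01, -3.13237402e-01,
        -3.35118739e+02],
       [ 1.40920815e-02,  7.00510232e-01,  7.13503208e-01,
         1.16394652e+03],
       [ 0.00000000e+00,  0.00000000e+00,  0.00000000e+00,
         1.00000000e+00]])}
top {'pixels': (400, 640, 3), 'vfov': 42.07330040818595, 'cx': 321.7409879325517, 'cy': 197.6384350542461, 'pose': array([[-1.78854406e-02,  9.88638729e-01, -1.49243343e-01,
         3.78008826e+02],
       [-9.99765801e-01, -1.95027390e-02, -9.38005797e-03,
         8.62166521e+01],
       [-1.21841425e-02,  1.49040624e-01,  9.88756006e-01,
         1.70931583e+03],
       [ 0.00000000e+00,  0.00000000e+00,  0.00000000e+00,
         1.00000000e+00]])}
```

View pics/scene0.png

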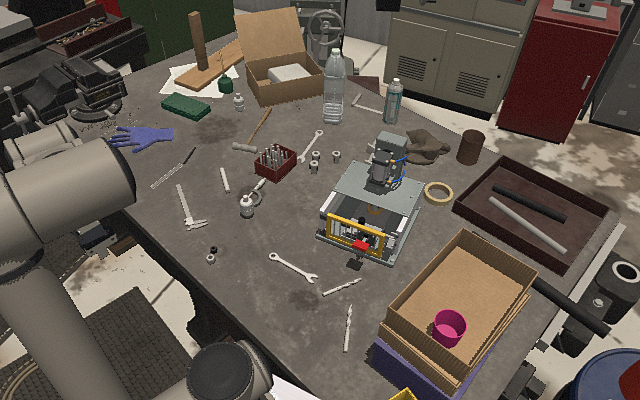

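View pics/top0.png

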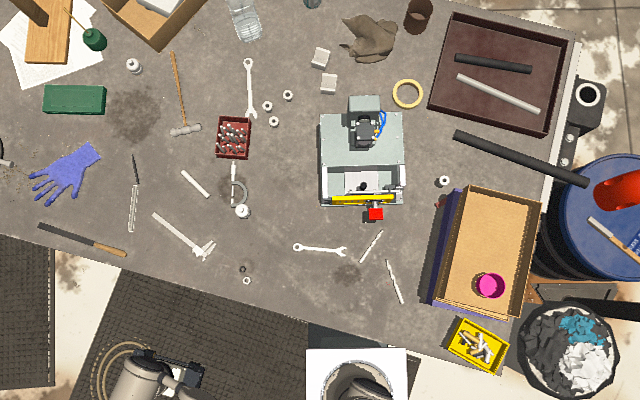

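The scene view shows the press with the yellow gate at about (355,235) and the red pad at (361,244). In the top view the gate tube runs (332,201)-(397,198), the pad is at (375,214) and the knob at (363,187). The cartons are on the right, the micrometer and chuck near (240,195) on the left.

```bash
cat > h.py <<'E'
import numpy as np,cv2
from plant import get_obs,vision
from scipy.spatial.transform import Rotation as R
def ray(c,u,v):
    f=200/np.tan(np.radians(c["vfov"]/2)); P=np.array(c["pose"])
    d=P[:3,:3]@np.array([(u-c["cx"])/f,-(v-c["cy"])/f,-1]); return P[:3,3],d/np.linalg.norm(d)
def onz(c,u,v,z):
    o,d=ray(c,u,v); return o+d*(z-o[2])/d[2]
def proj(c,p):
    f=200/np.tan(np.radians(c["vfov"]/2)); P=np.array(c["pose"]); q=P[:3,:3].T@(np.array(p)-P[:3,3])
    return c["cx"]+f*q[0]/-q[2], c["cy"]-f*q[1]/-q[2]
def tri(a,ua,b,ub):
    o1,d1=ray(a,*ua);o2,d2=ray(b,*ub)
    s=np.linalg.lstsq(np.c_[d1,-d2],o2-o1,rcond=None)[0]
    p,q=o1+s[0]*d1,o2+s[1]*d2; return (p+q)/2,np.linalg.norm(p-q)
def mask(c,col,box):
    h=cv2.cvtColor(c["pixels"],cv2.COLOR_RGB2HSV).astype(int); H,S,V=h[...,0],h[...,1],h[...,2]
    m={'red':((H<8)|(H>172))&(S>170)&(V>90),'yellow':(H>18)&(H<32)&(S>150)&(V>90),'black':V<45}[col]
    k=np.zeros_like(m);x0,y0,x1,y1=box;k[y0:y1,x0:x1]=1
    return (m&k).astype(np.uint8)
def rot(): return R.from_euler('xyz',get_obs()["tcp_rot"])
def local(v): return rot().inv().apply(v)
E
python3 - <<'E'
from h import *
s=vision.capture("scene");t=vision.capture("top")
for n,c,b in(("s",s,(310,195,430,275)),("t",t,(310,150,420,235))):
    for col in("red","yellow"):
        m=mask(c,col,b);ys,xs=np.nonzero(m)
        print(n,col,m.sum(),xs.mean(),ys.mean(),cv2.boxPoints(cv2.minAreaRect(np.c_[xs,ys].astype(np.float32))).round(1).tolist())
    x0,y0,x1,y1=b;cv2.imwrite(f"pics/{n}c.png",cv2.resize(c["pixels"][y0:y1,x0:x1,::-1],None,fx=5,fy=5,interpolation=cv2.INTER_NEAREST)[:600])
im=[cv2.imread(f"pics/{n}c.png") for n in "st"]
im=[cv2.resize(i,(600,int(i.shape[0]*600/i.shape[1])),interpolation=cv2.INTER_NEAREST)[:300 if 0 else 460] for i in im]
cv2.imwrite("pics/c1.png",cv2.resize(np.hstack([im[0][:400],im[1][:400]]),(800,267)))
cv2.imwrite("pics/tc.png",im[1])
E
```

```text
s red 134 360.1641791044776 245.0597014925373 [[351.1000061035156, 246.1999969482422], [354.70001220703125, 237.60000610351562], [369.1000061035156, 243.8000030517578], [365.3999938964844, 252.3000030517578]]
s yellow 626 355.01437699680514 232.5958466453674 [[321.70001220703125, 248.1999969482422], [328.79998779296875, 202.0], [388.1000061035156, 211.10000610351562], [381.0, 257.29998779296875]]
t red 167 375.41317365269464 213.53892215568862 [[368.0, 208.0], [382.0, 208.0], [382.0, 219.0], [368.0, 219.0]]
t yellow 465 360.2752688172043 198.80430107526882 [[331.70001220703125, 195.60000610351562], [393.0, 193.6999969482422], [393.20001220703125, 202.6999969482422], [332.0, 204.60000610351562]]
```

View pics/tc.png

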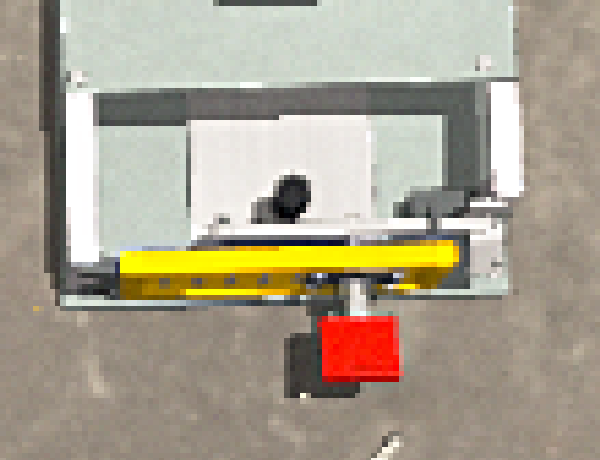

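View pics/sc.png

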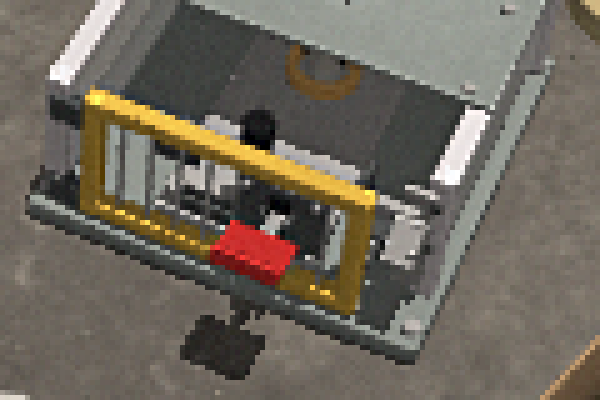

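```bash
python3 - <<'E'
from h import *
s=vision.capture("scene");t=vision.capture("top")
A=onz(t,332.0,198.0,127);B=onz(t,394.2,196.2,127)
print("gate top",A,B,np.linalg.norm(A-B))
As=onz(s,310+88/5,195+97/5,127);Bs=onz(s,310+375/5,195+193/5,127);print("scene",As,Bs)
u=(B-A)/np.linalg.norm(B-A);print("yaw",np.arctan2(u[0],-u[1]))
print("pad",onz(t,375.4,213.5,106),onz(s,360.2,244.5,106),tri(t,(375.4,213.5),s,(360.2,244.5)))
print("knob",onz(t,363.4,185.2,113),onz(s,361.7,219.8,113))
print("press base corners",onz(t,310+62/5.4545,150+303/5.4545,20),onz(t,310+505/5.4545,150+292/5.4545,20))
print("chuck/micro/call",onz(t,243,211,40),onz(t,236,185,0),onz(t,185,235,0))
print("pos",onz(t,310,250,0),onz(t,300,248,0))
E
```

```text
gate top [615.0972196   69.69160774 127.        ] [ 616.9219447  -121.52034771  127.        ] 191.22066187532496
scene [610.20332773  64.96061013 127.        ] [ 620.90191642 -119.46876175  127.        ]
yaw 0.009542654989895994
pad [567.01426399 -64.0083861  106.        ] [564.78201991 -65.83374437 106.        ] (array([567.59899888, -64.62319596, 102.21010853]), np.float64(0.5826584298098899))
knob [655.54876597 -28.99896897 113.        ] [651.29232071 -32.48390499 113.        ]
press base corners [606.79487135 103.93843963  20.        ] [ 608.26096606 -162.02603826   20.        ]
chuck/micro/call [591.23387752 357.93295027  40.        ] [684.39433099 388.30215984   0.        ] [520.27164423 555.76340517   0.        ]
pos [463.34845471 143.98886121   0.        ] [470.48543895 176.6819564    0.        ]
```

```bash
python3 -m pendant '{"dp":[[0,0,-0.05],[0,0,-0.1],[0,0,-0.135],[-0.055,-0.015,-0.135],[-0.11,-0.03,-0.135],[-0.165,-0.045,-0.135],[-0.22,-0.06,-0.135],[-0.28,-0.078,-0.135]],"rotation":[[0,0,0],[0,0,0],[0,0,0],[0,0,-0.05],[0,0,-0.1],[0,0,-0.15],[0,0,-0.2],[0,0,-0.265]]}' 0
python3 -c "
from h import *
print(get_obs()['joint_positions'].round(2),local([565-get_obs()['tool_pos'][0],-64-get_obs()['tool_pos'][1],0]))"
```

```text
time: 1.3
tool_pos: [392.3, 352.9, 332.8]
tcp_rot: [3.141, 0.0, 3.133]
contact_force: [0.1, 0.8, 0.4]
grip_width: 16.4
finger_force: 0.0
[ 0.59  0.28  1.24  0.    1.62 -0.98] [-1.76159381e+02 -4.15513950e+02 -1.73145413e-01]
```

```bash
python3 -m pendant '{"dp":[[-0.022,-0.052,0],[-0.044,-0.104,0],[-0.066,-0.156,0],[-0.088,-0.208,0],[-0.11,-0.26,0],[-0.132,-0.312,0],[-0.154,-0.364,0],[-0.175,-0.4155,0]],"rotation":[[0,0,0],[0,0,0],[0,0,0],[0,0,0],[0,0,0],[0,0,-0.02],[0,0,-0.02],[0,0,-0.02]]}' 0
python3 -m pendant '{"dp":[[0,0,0.06],[0,0,0.12],[0,0,0.17],[0,0,0.19],[0,0,0.19],[0,0,0.19]],"rotation":[[0,0,0],[0,0,0],[0,0,0],[0,0,0],[0,0,0],[0,0,0]]}'
python3 - <<'E'
from h import *
s=vision.capture("scene");t=vision.capture("top")
o=get_obs();print(o['tool_pos'],o['tcp_rot'],o['contact_force'])
print(proj(s,o['tool_pos']),proj(t,o['tool_pos']))
a=cv2.resize(s["pixels"][180:280,310:410,::-1],(400,400),interpolation=cv2.INTER_NEAREST)
b=cv2.resize(t["pixels"][150:250,320:420,::-1],(400,400),interpolation=cv2.INTER_NEAREST)
cv2.imwrite("pics/p2.png",np.hstack([a,b]))
E
```

```text
time: 2.3
tool_pos: [561.9, -65.2, 332.6]
tcp_rot: [3.141, 0.0, -3.133]
contact_force: [1.2, -0.4, 0.8]
grip_width: 0.5
finger_force: 0.0
time: 3.05
tool_pos: [562.3, -63.6, 143.9]
tcp_rot: [-3.141, 0.002, -3.132]
contact_force: [0.4, -0.1, 0.2]
grip_width: 0.3
finger_force: 0.0
[562.38713587 -63.55499706 144.200904  ] [-3.14099538e+00  2.68891053e-03 -3.13227582e+00] [-0.9514546   0.12834178  0.96137059]
(np.float64(360.2227441791941), np.float64(236.40464727191937)) (np.float64(376.4351090255779), np.float64(213.5207980585546))
```

View pics/p2.png

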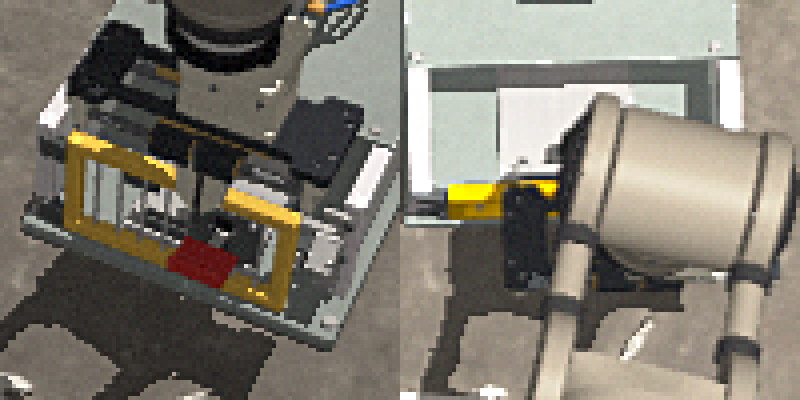

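```bash
python3 -m pendant '{"dp":[[-0.004,0,0.01],[-0.004,0,0.02],[-0.004,0,0.026],[-0.004,0,0.03],[-0.004,0,0.033],[-0.004,0,0.033]],"rotation":[[0,0,0],[0,0,0],[0,0,0],[0,0,0],[0,0,0],[0,0,0]]}'
python3 -m pendant '{"dp":[[0,0,0.001],[0,0,0.002],[0,0,0.003],[0,0,0.004],[0,0,0.005],[0,0,0.006],[0,0,0.006]],"rotation":[[0,0,0],[0,0,0],[0,0,0],[0,0,0],[0,0,0],[0,0,0],[0,0,0]]}'
```

```text
time: 3.9
tool_pos: [565.5, -63.4, 109.6]
tcp_rot: [3.141, -0.0, -3.132]
contact_force: [0.0, 0.5, 0.1]
grip_width: 0.7
finger_force: 0.0
time: 4.78
tool_pos: [565.5, -63.3, 103.6]
tcp_rot: [3.141, -0.0, -3.132]
contact_force: [-0.0, 0.3, 0.1]
grip_width: 0.0
finger_force: 0.0
```

```bash
for i in 1 2; do python3 -m pendant '{"dp":[[0,0,0.001],[0,0,0.002],[0,0,0.003],[0,0,0.003]],"rotation":[[0,0,0],[0,0,0],[0,0,0],[0,0,0]]}'; done | grep -E "pos|contact"
```

```text
tool_pos: [565.4, -63.3, 100.6]
contact_force: [0.6, 0.4, 0.1]
tool_pos: [565.5, -63.3, 97.6]
contact_force: [-0.0, -0.3, -0.3]
```

```bash
for i in 1 2; do python3 -m pendant '{"dp":[[0,0,0.001],[0,0,0.001]],"rotation":[[0,0,0],[0,0,0]]}'; done | grep -E "pos|contact"
python3 - <<'E'
from h import *
s=vision.capture("scene")
print(get_obs()['tool_pos'])
cv2.imwrite("pics/p3.png",cv2.resize(s["pixels"][200:280,320:400,::-1],(560,560),interpolation=cv2.INTER_CUBIC))
E
```

```text
tool_pos: [565.5, -63.3, 96.6]
contact_force: [-0.1, 0.2, 0.1]
tool_pos: [565.5, -63.4, 95.6]
contact_force: [0.3, -0.3, -0.3]
[565.49155279 -63.34572533  95.67563645]
```

View pics/p3.png

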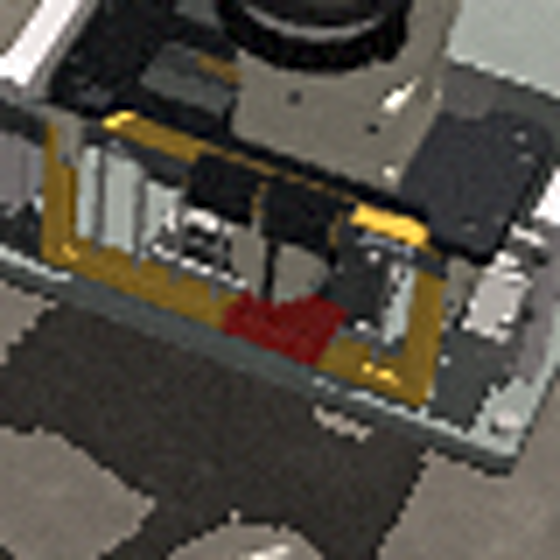

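The fingertips sit behind the red lip (crop (285,300)), over the pad. I'm continuing down in small steps.

```bash
for i in 1 2 3; do python3 -m pendant '{"dp":[[0,0,0.001],[0,0,0.001]],"rotation":[[0,0,0],[0,0,0]]}'; done | grep -E "pos|contact"
```

```text
tool_pos: [565.5, -63.4, 94.6]
contact_force: [0.8, -0.4, 0.7]
tool_pos: [565.5, -63.3, 93.6]
contact_force: [1.0, -0.1, -0.7]
tool_pos: [565.4, -63.3, 92.6]
contact_force: [0.1, 0.3, -1.1]
```

```bash
python3 - <<'E'
from h import *
s=vision.capture("scene")
h=cv2.cvtColor(s["pixels"],cv2.COLOR_RGB2HSV).astype(int)
m=((h[...,0]<8)|(h[...,0]>172))&(h[...,1]>150)&(h[...,2]>60);k=np.zeros_like(m);k[225:275,335:390]=1;m&=k
ys,xs=np.nonzero(m);print(m.sum(),xs.min(),xs.max(),ys.min(),ys.max(),cv2.boxPoints(cv2.minAreaRect(np.c_[xs,ys].astype(np.float32))).round(1).tolist())
# predicted lip outer-bottom/top for rest & pressed: corners
for lab,z,sl in(("rest",104,.15),("pressed",89,-.15)):
    for dy in(-22,22):
        print(lab,dy,[tuple(np.round(proj(s,(565-19,-64+dy,z+19*sl+dz)),1)) for dz in(-6,0,10)])
print(get_obs()['contact_force'],get_obs()['tau'].round(2))
E
for i in 1 2; do python3 -m pendant '{"dp":[[0,0,0.0005],[0,0,0.0005]],"rotation":[[0,0,0],[0,0,0]]}'; done | grep -E "pos|contact"
```

```text
111 352 369 242 251 [[351.0, 246.60000610351562], [354.5, 237.8000030517578], [369.1000061035156, 243.6999969482422], [365.6000061035156, 252.39999389648438]]
rest -22 [(np.float64(363.8), np.float64(252.6)), (np.float64(364.0), np.float64(251.3)), (np.float64(364.3), np.float64(249.1))]
rest 22 [(np.float64(350.1), np.float64(247.0)), (np.float64(350.2), np.float64(245.7)), (np.float64(350.5), np.float64(243.6))]
pressed -22 [(np.float64(363.2), np.float64(256.9)), (np.float64(363.4), np.float64(255.7)), (np.float64(363.7), np.float64(253.6))]
pressed 22 [(np.float64(349.6), np.float64(251.4)), (np.float64(349.8), np.float64(250.1)), (np.float64(350.0), np.float64(248.0))]
[-0.35473469  0.93966827  0.16870311] [ -0.   -49.46 -21.72  -0.05   0.07   0.  ]
tool_pos: [565.5, -63.4, 92.2]
contact_force: [-0.1, 0.1, 0.4]
tool_pos: [565.5, -63.4, 91.7]
contact_force: [0.5, -0.5, 0.4]
```

```bash
python3 - <<'E'
from h import *
s=vision.capture("scene");o=get_obs()
im=cv2.resize(s["pixels"][215:265,325:395,::-1],(784,560),interpolation=cv2.INTER_NEAREST)
im=np.clip(im.astype(float)*1.8,0,255).astype(np.uint8)
for p in [(0,0,0),(9.5,19,0),(9.5,-19,0),(-9.5,19,0),(-9.5,-19,0),(-9.5,19,40),(-9.5,-19,40)]:
    u,v=proj(s,o['tool_pos']+np.array(p));cv2.circle(im,(int((u-325+.5)*11.2),int((v-215+.5)*11.2)),4,(255,0,255),1)
cv2.imwrite("pics/p4.png",im)
E
```

```text
(no output)
```

View pics/p4.png

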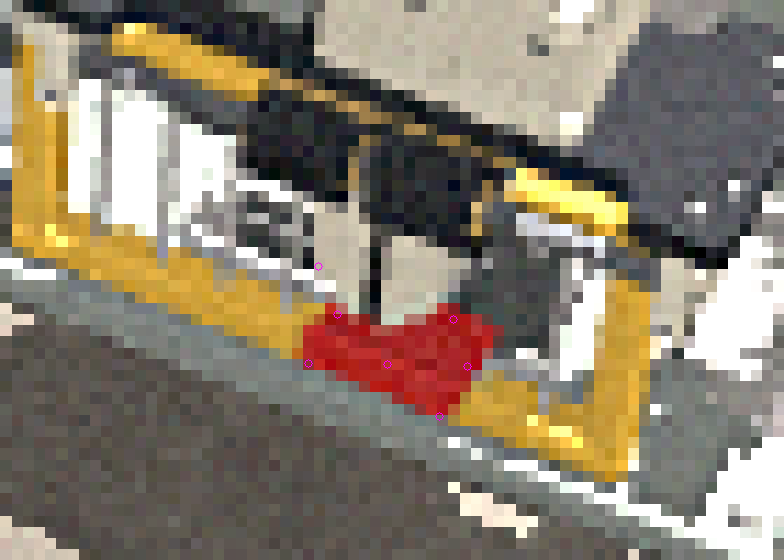

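The lever hasn't moved: the red patch still has its original outline. The light-grey fingertips end at crop (430,320), in front of the pad's rear edge, so the tips may still be above the pad. I'll compare the drawn tip with the reported one before going further.

```bash
cat > red.py <<'E'
from h import *
s=vision.capture("scene");h=cv2.cvtColor(s["pixels"],cv2.COLOR_RGB2HSV).astype(int)
m=((h[...,0]<8)|(h[...,0]>172))&(h[...,1]>150)&(h[...,2]>60);k=np.zeros_like(m);k[220:285,325:400]=1;m&=k
ys,xs=np.nonzero(m);a=ys-0.43*xs
print("red",m.sum(),xs.min(),xs.max(),ys.min(),ys.max(),"front edge",np.percentile(a,[95,99]).round(1),get_obs()['contact_force'].round(1))
E
python3 red.py
for i in 1 2 3; do python3 -m pendant '{"dp":[[0,0,0.001],[0,0,0.001]],"rotation":[[0,0,0],[0,0,0]]}'; done | grep -E "pos|contact"
python3 red.py
```

```text
red 109 352 369 242 251 front edge [95.1 95.5] [-0.2 -0.2  0.4]
tool_pos: [565.4, -63.3, 90.6]
contact_force: [0.4, 0.2, -0.4]
tool_pos: [565.4, -63.3, 89.6]
contact_force: [-0.8, 0.5, 0.6]
tool_pos: [565.4, -63.3, 88.6]
contact_force: [0.2, -0.3, -0.1]
red 100 352 368 242 251 front edge [95.2 95.5] [ 0.3 -0.1  0.4]
```

The red area shrinks as the tool descends, so the visible fingertips are still above the pad. I'll keep going gently.

```bash
for i in 1 2 3 4; do python3 -m pendant '{"dp":[[0,0,0.001],[0,0,0.001]],"rotation":[[0,0,0],[0,0,0]]}'; done | grep -E "pos|contact"
python3 red.py
```

```text
tool_pos: [565.5, -63.3, 87.6]
contact_force: [0.2, 1.3, 0.3]
tool_pos: [565.5, -63.3, 86.6]
contact_force: [0.2, -0.4, 0.6]
tool_pos: [565.4, -63.3, 85.6]
contact_force: [-0.2, -0.3, 0.5]
tool_pos: [565.5, -63.4, 84.7]
contact_force: [0.3, 0.5, -0.3]
red 93 352 369 242 251 front edge [95.2 95.5] [0.8 0.8 0.6]
```

```bash
cat > tip.py <<'E'
from h import *
s=vision.capture("scene");h=cv2.cvtColor(s["pixels"],cv2.COLOR_RGB2HSV).astype(int)
m=((h[...,0]<8)|(h[...,0]>172))&(h[...,1]>150)&(h[...,2]>60)
for u in range(350,371): 
    y=np.nonzero(m[225:270,u])[0]+225
    print(u,(y.min(),y.max()) if len(y) else None,end='; ')
o=get_obs()['tool_pos'];print(o)
for dz in(0,5,10,15,20,25,30): print(dz,[np.round(proj(s,(o[0]-9.5,o[1]+dy,o[2]+dz)),1).tolist() for dy in(19,0,-19)])
E
python3 tip.py
```

```text
350 None; 351 None; 352 (np.int64(244), np.int64(247)); 353 (np.int64(244), np.int64(247)); 354 (np.int64(243), np.int64(247)); 355 (np.int64(244), np.int64(248)); 356 (np.int64(245), np.int64(248)); 357 (np.int64(245), np.int64(249)); 358 (np.int64(246), np.int64(249)); 359 (np.int64(246), np.int64(249)); 360 (np.int64(246), np.int64(250)); 361 (np.int64(245), np.int64(250)); 362 (np.int64(245), np.int64(251)); 363 (np.int64(245), np.int64(251)); 364 (np.int64(243), np.int64(251)); 365 (np.int64(242), np.int64(250)); 366 (np.int64(243), np.int64(249)); 367 (np.int64(243), np.int64(247)); 368 (np.int64(244), np.int64(245)); 369 (np.int64(244), np.int64(244)); 370 None; [565.54480579 -63.36963179  84.75272518]
0 [[351.9, 248.4], [357.7, 250.7], [363.6, 253.1]]
5 [[352.0, 247.3], [357.8, 249.7], [363.7, 252.1]]
10 [[352.1, 246.3], [357.9, 248.6], [363.8, 251.0]]
15 [[352.2, 245.2], [358.1, 247.6], [364.0, 250.0]]
20 [[352.3, 244.1], [358.2, 246.5], [364.1, 248.9]]
25 [[352.4, 243.1], [358.3, 245.4], [364.3, 247.8]]
30 [[352.6, 242.0], [358.5, 244.3], [364.4, 246.7]]
```

```bash
for i in 1 2 3 4; do python3 -m pendant '{"dp":[[0,0,0.001],[0,0,0.001]],"rotation":[[0,0,0],[0,0,0]]}'; done | grep -E "pos|contact"
python3 red.py
```

```text
tool_pos: [565.8, -63.4, 83.8]
contact_force: [1.3, -0.2, 1.3]
tool_pos: [565.7, -63.4, 82.7]
contact_force: [1.7, 0.5, -0.4]
tool_pos: [565.6, -63.4, 81.7]
contact_force: [1.5, -0.1, 0.6]
tool_pos: [565.5, -63.4, 80.6]
contact_force: [0.5, -0.1, 0.7]
red 87 352 369 243 251 front edge [95.4 95.8] [ 0.7  0.2 -0. ]
```

```bash
for i in 1 2 3 4; do python3 -m pendant '{"dp":[[0,0,0.001],[0,0,0.001]],"rotation":[[0,0,0],[0,0,0]]}'; done | grep -E "pos|contact"
python3 red.py
```

```text
tool_pos: [565.5, -63.4, 79.6]
contact_force: [0.1, 0.5, 0.3]
tool_pos: [565.5, -63.3, 78.6]
contact_force: [1.1, -0.5, 0.7]
tool_pos: [565.5, -63.4, 77.6]
contact_force: [1.3, -0.2, 1.3]
tool_pos: [565.5, -63.4, 76.6]
contact_force: [1.8, 0.7, 0.7]
red 84 352 369 243 251 front edge [95.6 95.8] [ 1.1 -0.6  0.7]
```

```bash
python3 tip.py | head -1; for i in 1 2 3; do python3 -m pendant '{"dp":[[0,0,0.001],[0,0,0.001]],"rotation":[[0,0,0],[0,0,0]]}'; done | grep -E "pos|contact"
python3 tip.py|head -1; python3 - <<'E'
from h import *
s=vision.capture("scene");
im=cv2.resize(s["pixels"][215:265,325:395,::-1],(784,560),interpolation=cv2.INTER_NEAREST)
cv2.imwrite("pics/p5.png",np.clip(im.astype(float)*1.8,0,255).astype(np.uint8))
E
```

```text
350 None; 351 None; 352 (np.int64(244), np.int64(247)); 353 (np.int64(244), np.int64(247)); 354 (np.int64(245), np.int64(248)); 355 (np.int64(245), np.int64(248)); 356 (np.int64(246), np.int64(249)); 357 (np.int64(246), np.int64(249)); 358 (np.int64(246), np.int64(249)); 359 (np.int64(247), np.int64(250)); 360 (np.int64(247), np.int64(250)); 361 (np.int64(247), np.int64(251)); 362 (np.int64(247), np.int64(251)); 363 (np.int64(246), np.int64(251)); 364 (np.int64(245), np.int64(251)); 365 (np.int64(243), np.int64(251)); 366 (np.int64(243), np.int64(249)); 367 (np.int64(243), np.int64(247)); 368 (np.int64(244), np.int64(246)); 369 (np.int64(244), np.int64(244)); 370 None; [565.53595161 -63.34172215  76.70184218]
tool_pos: [565.5, -63.4, 75.6]
contact_force: [1.4, -0.4, 1.4]
tool_pos: [565.3, -63.4, 74.6]
contact_force: [1.0, 0.5, 0.6]
tool_pos: [565.2, -63.3, 73.6]
contact_force: [-0.3, 0.4, 2.5]
350 None; 351 (np.int64(247), np.int64(247)); 352 (np.int64(245), np.int64(248)); 353 (np.int64(245), np.int64(248)); 354 (np.int64(245), np.int64(248)); 355 (np.int64(246), np.int64(249)); 356 (np.int64(246), np.int64(249)); 357 (np.int64(247), np.int64(249)); 358 (np.int64(247), np.int64(250)); 359 (np.int64(247), np.int64(250)); 360 (np.int64(248), np.int64(251)); 361 (np.int64(248), np.int64(251)); 362 (np.int64(248), np.int64(251)); 363 (np.int64(247), np.int64(252)); 364 (np.int64(245), np.int64(252)); 365 (np.int64(243), np.int64(251)); 366 (np.int64(243), np.int64(249)); 367 (np.int64(244), np.int64(247)); 368 (np.int64(244), np.int64(246)); 369 (np.int64(244), np.int64(244)); 370 None; [565.18993785 -63.36430867  73.59987885]
```

View pics/p5.png

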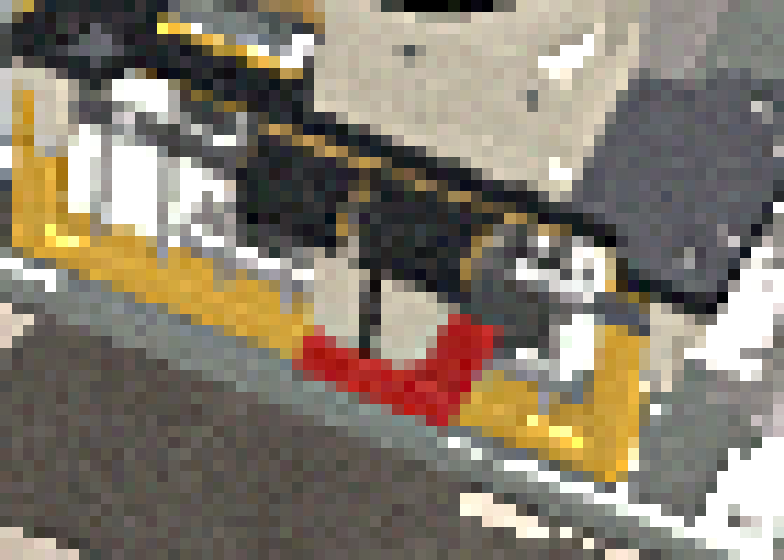

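The fingers now stand on the pad behind the lip (pad at crop (300-490, 310-420)) and it has started to move, so the true tip is higher than the reported z. I'm pressing on in 1 mm steps.

```bash
for i in 1 2 3 4; do python3 -m pendant '{"dp":[[0,0,0.001],[0,0,0.001]],"rotation":[[0,0,0],[0,0,0]]}'; done | grep -E "pos|contact"
python3 red.py
```

```text
tool_pos: [565.3, -63.4, 72.7]
contact_force: [-1.6, -0.3, 3.5]
tool_pos: [565.3, -63.4, 71.8]
contact_force: [-2.8, 0.4, 4.9]
tool_pos: [565.2, -63.4, 70.9]
contact_force: [-2.8, -0.3, 5.4]
tool_pos: [565.0, -63.4, 69.8]
contact_force: [-4.1, -0.4, 5.8]
red 84 351 368 244 253 front edge [97.1 97.4] [-3.7 -0.7  5.7]
```

```bash
for i in 1 2 3; do python3 -m pendant '{"dp":[[0.0008,0,0.0005],[0.0008,0,0.001],[0.0008,0,0.001]],"rotation":[[0,0,0],[0,0,0],[0,0,0]]}'; done | grep -E "pos|contact"
python3 red.py
```

```text
tool_pos: [564.9, -63.4, 69.1]
contact_force: [-2.3, 0.0, 5.7]
tool_pos: [564.8, -63.4, 68.4]
contact_force: [-1.0, 0.6, 6.0]
tool_pos: [564.7, -63.4, 67.7]
contact_force: [1.2, 0.3, 6.5]
red 83 351 368 244 253 front edge [97.6 97.9] [0.9 0.2 6.1]
```

```bash
for i in 1 2 3; do python3 -m pendant '{"dp":[[0,0,0.0005],[0,0,0.001],[0,0,0.001]],"rotation":[[0,0,0],[0,0,0],[0,0,0]]}'; done | grep -E "pos|contact"
python3 red.py
```

```text
tool_pos: [564.7, -63.4, 66.8]
contact_force: [0.6, 0.9, 7.0]
tool_pos: [564.5, -63.4, 65.9]
contact_force: [-0.8, 0.2, 8.4]
tool_pos: [564.4, -63.4, 64.9]
contact_force: [-1.3, 1.0, 9.4]
red 84 351 368 245 254 front edge [98.6 98.8] [-1.5  1.1  9. ]
```

```bash
for i in 1 2 3 4; do python3 -m pendant '{"dp":[[0.0002,0,0.0005],[0.0002,0,0.0005]],"rotation":[[0,0,0],[0,0,0]]}'; done | grep -E "pos|contact"
python3 red.py
```

```text
tool_pos: [564.4, -63.4, 64.5]
contact_force: [-0.2, 0.7, 9.4]
tool_pos: [564.3, -63.5, 64.1]
contact_force: [-0.3, 1.0, 8.8]
tool_pos: [564.3, -63.4, 63.6]
contact_force: [-0.4, 0.7, 8.6]
tool_pos: [564.3, -63.5, 63.2]
contact_force: [-0.2, 0.8, 9.5]
red 83 351 368 245 255 front edge [99.  99.2] [-0.5  1.1  9.2]
```

```bash
for i in 1 2 3; do python3 -m pendant '{"dp":[[0.0001,0,0.0003],[0.0001,0,0.0003]],"rotation":[[0,0,0],[0,0,0]]}'; done | grep -E "pos|contact"
python3 red.py
```

```text
tool_pos: [564.2, -63.5, 63.0]
contact_force: [1.2, 1.1, 10.5]
tool_pos: [564.2, -63.5, 62.7]
contact_force: [0.8, 0.9, 9.4]
tool_pos: [564.2, -63.5, 62.5]
contact_force: [0.9, 0.7, 10.5]
red 86 351 368 245 255 front edge [99.2 99.5] [0.1 1.2 9.1]
```

```bash
for i in 1 2 3 4; do python3 -m pendant '{"dp":[[0,0,0.0003],[0,0,0.0003]],"rotation":[[0,0,0],[0,0,0]]}'; done | grep -E "pos|contact"
python3 red.py
```

```text
tool_pos: [564.2, -63.5, 62.2]
contact_force: [0.1, 1.5, 9.6]
tool_pos: [564.1, -63.5, 61.9]
contact_force: [-0.1, 1.6, 9.9]
tool_pos: [564.1, -63.5, 61.5]
contact_force: [0.6, 0.4, 9.7]
tool_pos: [564.1, -63.5, 61.3]
contact_force: [0.0, 0.8, 9.6]
red 83 351 368 245 255 front edge [99.6 99.9] [-0.3  0.6 11.1]
```

```bash
for i in 1 2 3; do python3 -m pendant '{"dp":[[0,0,0.0003],[0,0,0.0003]],"rotation":[[0,0,0],[0,0,0]]}'; done | grep -E "pos|contact"
```

```text
tool_pos: [564.0, -63.5, 60.9]
contact_force: [0.1, 1.3, 11.2]
tool_pos: [564.0, -63.5, 60.6]
contact_force: [-0.6, 0.4, 9.0]
tool_pos: [563.9, -63.4, 60.3]
contact_force: [-0.3, 2.9, 10.3]
```

```bash
python3 red.py; python3 -c "print(__import__('plant').get_obs()['time'])"
```

```text
red 84 351 368 246 256 front edge [100.  100.2] [ 0.7  1.1 10.5]
19.725
```

```bash
for i in 1 2 3 4; do python3 -m pendant '{"dp":[[0,0,0.0003],[0,0,0.0003]],"rotation":[[0,0,0],[0,0,0]]}'| grep -E "pos|contact"; done; python3 red.py
```

```text
tool_pos: [563.9, -63.4, 60.0]
contact_force: [-0.8, 0.8, 10.6]
tool_pos: [562.0, -62.9, 59.4]
contact_force: [-5.7, 2.8, 13.5]
tool_pos: [562.1, -62.9, 59.3]
contact_force: [-7.2, 2.9, 14.1]
tool_pos: [562.2, -62.9, 59.2]
contact_force: [-6.0, 1.9, 15.9]
red 88 350 367 246 257 front edge [101.1 101.3] [-6.8  3.3 16.4]
```

The bar has come free and the gate has sprung out. I'll relieve the force and begin the swing.

```bash
python3 -m pendant '{"dp":[[0.003,0.001,-0.0003],[0.0053,0.0021,-0.0004],[0.008,0.0033,-0.0004],[0.0105,0.0044,-0.0004]],"rotation":[[0,0,0.02],[0,0,0.04],[0,0,0.06],[0,0,0.08]]}'| grep -E "pos|rot|contact"; python3 red.py
```

```text
tool_pos: [553.9, -59.1, 59.6]
tcp_rot: [-3.142, 0.006, 3.07]
contact_force: [2.4, 1.8, 10.1]
red 87 348 365 248 258 front edge [103.4 103.6] [0.3 1.2 9.6]
```

```bash
python3 -m pendant '{"dp":[[0.0053,0.0021,0],[0.0105,0.0044,0],[0.0156,0.0069,0],[0.0205,0.0097,0],[0.0254,0.0126,0]],"rotation":[[0,0,0.04],[0,0,0.08],[0,0,0.12],[0,0,0.16],[0,0,0.20]]}'| grep -E "pos|rot|contact"; python3 red.py
```

```text
tool_pos: [530.0, -44.3, 59.6]
tcp_rot: [3.14, 0.007, 2.869]
contact_force: [3.0, 2.9, 8.2]
red 86 340 357 253 263 front edge [111.2 112. ] [2.1 3.6 9.2]
```

```bash
python3 -m pendant '{"dp":[[0.0105,0.0044,0],[0.0205,0.0097,-0.0005],[0.0302,0.0157,-0.001],[0.0393,0.0225,-0.001],[0.0478,0.03,-0.001],[0.0558,0.0381,-0.001],[0.063,0.0469,-0.001],[0.0695,0.0562,-0.001]],"rotation":[[0,0,0.08],[0,0,0.16],[0,0,0.24],[0,0,0.32],[0,0,0.40],[0,0,0.48],[0,0,0.56],[0,0,0.64]]}'| grep -E "pos|rot|contact"; python3 - <<'E'
from h import *
t=vision.capture("top")
for n in("top","scene"):
    c=vision.capture(n);m=mask(c,'yellow',(240,150,420,330));ys,xs=np.nonzero(m);print(n,m.sum(),xs.min(),xs.max(),ys.min(),ys.max())
print(get_obs()['joint_positions'].round(2),get_obs()['contact_force'])
E
```

```text
tool_pos: [478.2, 28.3, 60.0]
tcp_rot: [3.136, 0.005, 2.228]
contact_force: [6.2, 0.7, 4.3]
top 178 331 352 197 220
scene 253 308 390 181 283
[-0.1   0.42  1.84  0.    0.87 -0.76] [4.22936451 2.06827944 4.16454418]
```

```bash
python3 -m pendant '{"dp":[[0.0105,0.0059,0],[0.0205,0.0112,0],[0.0302,0.0172,0],[0.0393,0.024,0],[0.0478,0.0315,0],[0.0558,0.0396,0],[0.063,0.0484,0],[0.0695,0.0577,0]],"rotation":[[0,0,0.08],[0,0,0.16],[0,0,0.24],[0,0,0.32],[0,0,0.40],[0,0,0.48],[0,0,0.56],[0,0,0.64]]}'| grep -E "pos|rot|contact"
python3 -m pendant '{"dp":[[0.0053,0.0021,0],[0.0105,0.0044,0],[0.0156,0.0069,0],[0.0156,0.0069,0]],"rotation":[[0,0,0.04],[0,0,0.08],[0,0,0.12],[0,0,0.12]]}'| grep -E "time|pos|rot|contact"
```

```text
tool_pos: [480.5, 117.8, 59.7]
tcp_rot: [3.137, 0.001, 1.589]
contact_force: [5.9, -2.6, 4.9]
time: 24.65
tool_pos: [486.7, 133.6, 59.5]
tcp_rot: [3.138, -0.0, 1.472]
contact_force: [4.3, -1.3, 5.8]
```

Gate is at about 1.68 rad. Now releasing the lever and rising straight up.

```bash
python3 -m pendant '{"dp":[[-0.001,0,-0.003],[-0.001,0,-0.007],[-0.001,0,-0.012],[-0.001,0,-0.018],[-0.001,0,-0.026],[-0.001,0,-0.04],[-0.001,0,-0.07],[-0.001,0,-0.12]],"rotation":[[0,0,0],[0,0,0],[0,0,0],[0,0,0],[0,0,0],[0,0,0],[0,0,0],[0,0,0]]}'| grep -E "pos|rot|contact"
python3 -m pendant '{"dp":[[0,0,-0.04],[0,0,-0.07],[0,0,-0.07],[0,0,-0.07]],"rotation":[[0,0,0],[0,0,0],[0,0,0],[0,0,0]]}' 0.045| grep -E "pos|rot|contact"
python3 - <<'E'
from h import *
s=vision.capture("scene");t=vision.capture("top");o=get_obs()
print(o['tool_pos'],o['tcp_rot'],proj(s,o['tool_pos']),proj(t,o['tool_pos']))
A=cv2.resize(s["pixels"][150:300,250:400,::-1],(400,400),interpolation=cv2.INTER_CUBIC)
B=cv2.resize(t["pixels"][140:290,280:430,::-1],(400,400),interpolation=cv2.INTER_CUBIC)
for im,c,x0,y0 in((A,s,250,150),(B,t,280,140)):
    u,v=proj(c,o['tool_pos']);cv2.circle(im,(int((u-x0+.5)*400/150),int((v-y0+.5)*400/150)),4,(255,0,255),1)
cv2.imwrite("pics/p6.png",np.clip(np.hstack([A,B])*1.3,0,255).astype(np.uint8))
E
```

```text
tool_pos: [483.2, 133.0, 179.3]
tcp_rot: [-3.138, 0.001, 1.471]
contact_force: [0.8, 0.8, 0.6]
tool_pos: [483.9, 133.1, 248.4]
tcp_rot: [-3.14, 0.0, 1.471]
contact_force: [-0.6, 0.4, 0.1]
[483.77869645 132.9758253  247.79303655] [-3.13910541e+00  4.10117523e-04  1.47081803e+00] (np.float64(286.4872648784978), np.float64(205.7043600851749)) (np.float64(310.76890642048687), np.float64(238.26699819877135))
```

View pics/p6.png

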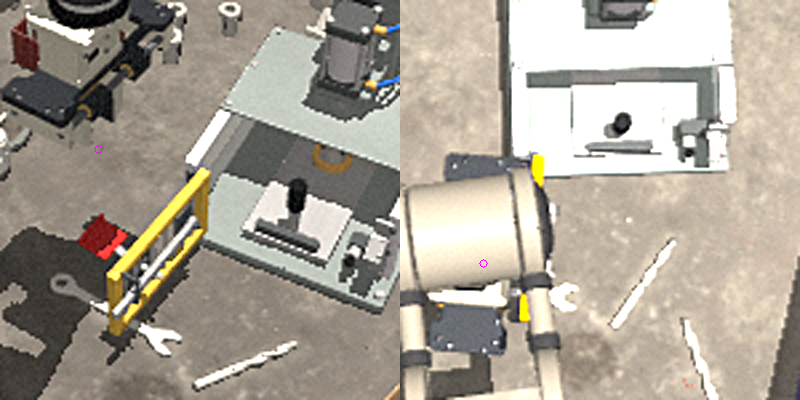

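Picture: the gate stands open (yellow at (160,250) in the left crop) with the bar inside it. The knob is at left-crop (297,185), about (653,-30), and the fingertips sit about 25 mm above the reported TCP. Next I move over the knob.

```bash
python3 -m pendant '{"dp":[[-0.018,0.023,0],[-0.036,0.046,0],[-0.055,0.069,0],[-0.073,0.092,0],[-0.091,0.115,0],[-0.109,0.138,0],[-0.127,0.161,0],[-0.1455,0.1845,0]],"rotation":[[0,0,-0.17],[0,0,-0.34],[0,0,-0.51],[0,0,-0.68],[0,0,-0.85],[0,0,-1.02],[0,0,-1.19],[0,0,-1.36]]}' 0.05| grep -E "pos|rot|contact"
python3 -m pendant '{"dp":[[0,0,0],[0,0,0],[0,0,0]],"rotation":[[0,0,-0.17],[0,0,-0.325],[0,0,-0.325]]}'| grep -E "pos|rot|contact|width"
python3 -m pendant '{"dp":[[0,0,0.05],[0,0,0.09],[0,0,0.11],[0,0,0.12],[0,0,0.12]],"rotation":[[0,0,0],[0,0,0],[0,0,0],[0,0,0],[0,0,0]]}'| grep -E "pos|rot|contact|width"
python3 - <<'E'
from h import *
s=vision.capture("scene");t=vision.capture("top");o=get_obs()
A=cv2.resize(s["pixels"][170:270,310:410,::-1],(500,500),interpolation=cv2.INTER_CUBIC)
for p in [(x,y,z) for x in(-9.5,) for y in(-25,25) for z in(0,25)]:
    u,v=proj(s,o['tool_pos']+np.array(p));cv2.circle(A,(int((u-309.5)*5),int((v-169.5)*5)),4,(255,0,255),1)
cv2.imwrite("pics/p7.png",np.clip(A*1.4,0,255).astype(np.uint8))
E
```

```text
tool_pos: [653.8, -30.7, 247.4]
tcp_rot: [-3.141, -0.003, 2.836]
contact_force: [-0.1, -0.4, -1.0]
tool_pos: [653.2, -30.2, 247.5]
tcp_rot: [3.141, -0.002, -3.129]
contact_force: [-0.7, 0.0, -0.1]
grip_width: 49.8
tool_pos: [653.4, -30.1, 128.5]
tcp_rot: [3.141, -0.001, -3.129]
contact_force: [-0.5, 0.1, 0.6]
grip_width: 50.1
```

View pics/p7.png

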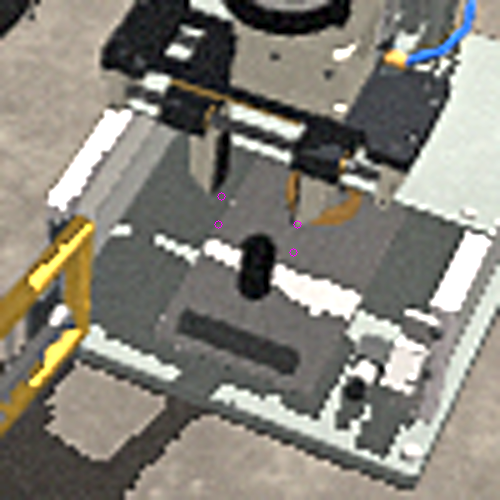

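The open fingers straddle the knob: tips at (208,195) and (308,218), knob top at (258,245), centred. The tips are again about 25 mm above the reported TCP. Descending 72 mm and closing.

```bash
python3 -m pendant '{"dp":[[0,0,0.02],[0,0,0.035],[0,0,0.047],[0,0,0.056],[0,0,0.064],[0,0,0.07],[0,0,0.072],[0,0,0.072]],"rotation":[[0,0,0],[0,0,0],[0,0,0],[0,0,0],[0,0,0],[0,0,0],[0,0,0],[0,0,0]]}'| grep -E "pos|contact|width"
python3 -m pendant '{"dp":[[0,0,0],[0,0,0],[0,0,0],[0,0,0],[0,0,0],[0,0,0]],"rotation":[[0,0,0],[0,0,0],[0,0,0],[0,0,0],[0,0,0],[0,0,0]]}' 0.01| grep -E "time|pos|contact|width|finger"
```

```text
tool_pos: [653.7, -30.2, 57.0]
contact_force: [-0.3, 0.2, 0.4]
grip_width: 49.8
time: 30.1
tool_pos: [653.8, -32.2, 57.1]
contact_force: [-0.8, -6.6, 0.0]
grip_width: 21.2
finger_force: 30.0
```

```bash
python3 -m pendant '{"dp":[[0.001,-0.002,0],[0.003,-0.003,0],[0.006,-0.003,0],[0.010,-0.003,0],[0.015,-0.003,0],[0.020,-0.003,0],[0.025,-0.003,0],[0.030,-0.003,0]],"rotation":[[0,0,0],[0,0,0],[0,0,0],[0,0,0],[0,0,0],[0,0,0],[0,0,0],[0,0,0]]}'| grep -E "pos|contact|width|finger"
python3 -m pendant '{"dp":[[0.005,0,0],[0.010,0,0],[0.015,0,0],[0.020,0,0],[0.025,0,0],[0.030,0,0],[0.035,0,0],[0.040,0,0]],"rotation":[[0,0,0],[0,0,0],[0,0,0],[0,0,0],[0,0,0],[0,0,0],[0,0,0],[0,0,0]]}'| grep -E "pos|contact|width|finger"
```

```text
tool_pos: [623.5, -32.7, 57.1]
contact_force: [1.6, 4.4, 1.1]
grip_width: 20.8
finger_force: 30.0
tool_pos: [583.5, -33.2, 57.1]
contact_force: [2.6, 4.4, -0.1]
grip_width: 21.3
finger_force: 30.0
```

```bash
python3 -m pendant '{"dp":[[0.005,0.001,0],[0.010,0.001,0],[0.015,0.001,0],[0.020,0.001,0],[0.026,0.001,0],[0.032,0.001,0],[0.038,0.001,0],[0.043,0.001,0]],"rotation":[[0,0,0],[0,0,0],[0,0,0],[0,0,0],[0,0,0],[0,0,0],[0,0,0],[0,0,0]]}'| grep -E "pos|contact|width|finger"
python3 -m pendant '{"dp":[[0.003,0,0],[0.006,0,0],[0.009,0,0],[0.011,0,0],[0.013,0,0],[0.015,0,0],[0.0165,0,0],[0.0175,0,0]],"rotation":[[0,0,0],[0,0,0],[0,0,0],[0,0,0],[0,0,0],[0,0,0],[0,0,0],[0,0,0]]}'| grep -E "pos|contact|width|finger"
```

```text
tool_pos: [540.3, -33.9, 57.0]
contact_force: [2.7, 0.2, 1.4]
grip_width: 21.1
finger_force: 30.0
tool_pos: [523.7, -34.1, 57.0]
contact_force: [6.2, -0.7, 1.1]
grip_width: 21.3
finger_force: 30.0
```

```bash
python3 -m pendant '{"dp":[[0.001,0,0],[0.002,0,0],[0.003,0,0],[0.003,0,0]],"rotation":[[0,0,0],[0,0,0],[0,0,0],[0,0,0]]}'| grep -E "pos|contact|width|finger"
python3 -m pendant '{"dp":[[-0.002,0,0],[-0.003,0,0],[-0.003,0,0]],"rotation":[[0,0,0],[0,0,0],[0,0,0]]}'| grep -E "pos|contact"
```

```text
tool_pos: [523.9, -34.1, 57.0]
contact_force: [15.0, 1.7, -5.9]
grip_width: 21.1
finger_force: 30.0
tool_pos: [523.7, -34.1, 57.0]
contact_force: [5.7, -0.9, 1.7]
```

The slide is on its stop. Releasing and rising.

```bash
python3 -m pendant '{"dp":[[0,0,0],[0,0,0],[0,0,0],[0,0,0],[0,0,0]],"rotation":[[0,0,0],[0,0,0],[0,0,0],[0,0,0],[0,0,0]]}' 0.05| grep -E "pos|contact|width"
python3 -m pendant '{"dp":[[0,0,-0.01],[0,0,-0.03],[0,0,-0.06],[0,0,-0.11],[0,0,-0.16],[0,0,-0.21],[0,0,-0.24],[0,0,-0.24]],"rotation":[[0,0,0],[0,0,0],[0,0,0],[0,0,0],[0,0,0],[0,0,0],[0,0,0],[0,0,0]]}'| grep -E "time|pos|contact|width"
python3 - <<'E'
from h import *
s=vision.capture("scene");t=vision.capture("top")
h=cv2.cvtColor(s["pixels"],cv2.COLOR_RGB2HSV).astype(int)
# knob expected at x=525 top, gate ends, collet top (nest at knob+130, z 79+)
for p,l in(((524,-33,113),"knob"),((654,-32,79),"collet top"),((654,-32,60),"collet mid"),((631,-32,44),"nest")):
    u,v=map(round,proj(s,p));print(l,(u,v),s["pixels"][v-2:v+3,u].tolist(),s["pixels"][v,u-8:u+9:4].tolist())
m=mask(s,'yellow',(280,190,400,300));ys,xs=np.nonzero(m)
i=ys.argmax();print("gate px",m.sum(),xs.min(),xs.max(),ys.min(),(xs[i],ys[i]))
for phi in(1.2,1.4,1.55,1.7,1.85):print(phi,np.round(proj(s,(614-190*np.sin(phi),70-190*np.cos(phi),20)),1))
E
```

```text
tool_pos: [523.0, -34.0, 56.8]
contact_force: [-0.1, 0.3, -0.3]
grip_width: 49.8
time: 36.6
tool_pos: [524.1, -34.2, 300.1]
contact_force: [-1.7, -0.3, -0.1]
grip_width: 50.0
knob (344, 248) [[17, 16, 14], [0, 4, 0], [0, 4, 9], [16, 14, 16], [14, 18, 17]] [[204, 200, 193], [214, 209, 203], [0, 4, 9], [149, 143, 138], [188, 183, 175]]
collet top (361, 226) [[200, 192, 179], [74, 70, 67], [54, 51, 49], [154, 145, 136], [234, 228, 213]] [[191, 184, 178], [193, 186, 172], [54, 51, 49], [240, 233, 219], [61, 63, 62]]
collet mid (360, 230) [[234, 231, 213], [243, 236, 220], [132, 129, 120], [91, 87, 84], [90, 86, 80]] [[192, 180, 167], [5, 10, 15], [132, 129, 120], [55, 60, 59], [190, 189, 183]]
nest (357, 239) [[224, 169, 98], [255, 204, 110], [112, 81, 44], [94, 65, 24], [170, 162, 152]] [[188, 182, 178], [158, 154, 149], [112, 81, 44], [235, 171, 94], [104, 70, 28]]
gate px 548 290 367 213 (np.int64(293), np.int64(275))
1.2 [319.7 284.4]
1.4 [307.2 282.1]
1.55 [298.4 279. ]
1.7 [290.4 275. ]
1.85 [283.3 270. ]
```

The knob is at its front-stop position, the collet's bore and the brass ring are where they should be, and the gate is at about 1.67 rad. Handing in.

```bash
python3 -c "
from plant import workorder
print(workorder.close_job())"
```

```text
the job is handed in; nothing more can be done
None
```

The job is handed in: the gate is open at about 1.67 rad, the slide is on its front stop with the collet standing in its nest as far as the image pixels show, and the arm is clear; the hand-in returned no verdict.

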